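# Eject the cartridge and trap it on the outlet slide

### The arm

A 7-joint arm with a two-finger parallel gripper is mounted at the origin on the work surface. World frame = base frame: x ahead of the robot, y to its left, z up, the work surface at z = 0. Lengths are in m, angles in rad, forces in N, time in s.
With the tool pointing down it reaches from about 0.425 to 0.975 m from the base axis. Payload 16.7 kg.
Tool frame: the origin (TCP) lies at the very end of the fingers, on their centre line; the grasp point (between the pads) lies 19 mm behind it; y points along the fingers, x is the direction in which the jaws open and shut, and the axes are right-handed (so a half turn about y gives the same grasp; the last joint's range is limited). The gripper opens to 85 mm and grips with 20 to 120 N. Pads are 22 mm wide; open, the fingers measure 114 mm over their backs; the gripper's body (76 mm by 85 mm) begins 54 mm behind the grasp point. The pads swing forward as they close: fully open they stand 13 mm farther back than shut.
Start: joints at [-1.484, 0.426, 0.074, 1.606, -0.034, 1.111, -0.067], TCP at [0.158, 0.656, 0.207] pointing down, gripper open.
Joint ranges: [-2.85, 2.85], [-0.5, 2.14], [-1.23, 1.37], [0.21, 2.46], [-1.02, 4.16], [0.16, 2.05], [-2.73, 2.73]. Speed limits (rad/s): [1.89, 1.89, 2.39, 2.39, 3.01, 3.01, 3.01].

### API

Orientations are given as a 3x3 rotation matrix whose columns are the frame's x, y, z axes.
In Python, from workcell import get_obs, capture, bot gives the robot as it stands.
- The arm moves only by the shell command python3 -m pendant 'ROWS' [FORCE]. ROWS is JSON, a list of rows, each a list of 3 entries, a list of its own where there are three numbers: the shift along the tool's x, y, z in m, then the turn, a rotation vector about the tool's x, y, z in rad, then the opening, from 0 (shut) to 1 (fully open). In form: [[[tx, ty, tz], [wx, wy, wz], jaw], ...]. A call has 1 to 12 rows; each row is the pose to reach, as a shift and turn from the pose commanded when the call began, along the tool's axes at that moment; what a row does not reach only later rows make up. A row lasts 1/8 s, in which the tool goes at most 62.5 mm and 10.7 degrees, less where a joint would pass 70% of its speed; a pose out of reach is approached as far as the arm can. A call with a gripper value outside its range is refused whole. The fingers move at their own pace and stop on an object; FORCE is the grip in N (left out, the last holds). Time passes only in rows, so rows that repeat a pose let the fingers close. It gives the time, the measured TCP pose, the force and the opening at its end, in the units of the state.
- get_obs(): the state, without advancing time (a new reading comes with each control period).
- capture(name): name is "scene" or "side" or "wrist"; returns a dict with "image" (480x640x3 uint8, red, green, blue), "depth" (480x640 float32, m along the optical axis (not along the pixel's ray), 0 where there is no reading), "fovy" (degrees; the focal length in pixels is half the picture's height over the tangent of half this angle, whatever the lens; pixels are square), "cx", "cy" (the principal point, pixels), "pose" (4x4, takes a point from camera to world coordinates). Camera axes: x right, y down, z forward; pixel columns grow to the right and rows downward; lengths in m; the calibration is good to about 2 mm. The wrist camera is an equidistant fisheye: a pixel r from the principal point sees the ray r / f radians off the axis. A picture is of the moment at which its call begins.
- bot.close_job(): hands the job in, once; it reports no verdict.
The state is a dict: "t": time; "joint_positions": joint angles; "qd": joint speeds; "effort": joint torques, N m; "eef_pos": TCP position; "ee_rot": TCP orientation; "force": force on the tool from outside, world axes, zero at the start; "wrist_torque": the same for the moment, N m; "grip_width": opening from 0.0 (shut) to 1.0 (fully open).
Only numpy, scipy, OpenCV 4.12 (cv2) and the standard library are available. Lean on these libraries where they do the work, as an engineer would, in place of code of your own. Each camera call takes 0.05 s, during which the arm holds its last target.

### The job

Press the reader's eject key down with one fingertip, and use the other finger to stop the cartridge that pops out before it runs off the open end of the outlet slide. Trap it on the slide, fully out past its stop tab; do not lift it, and leave the other things on the bench where they are. Finish holding it trapped: the program ends with a finger still resting against the cartridge, everything still (the key may stay pressed).

Things in the scene. Friction and masses are not known exactly. Their poses are not given: they have to be found in the camera images.
- reader: Small white bench-top cartridge reader, fixed to the bench, placed and turned anew each time. Origin on the bench, under the slide's origin; -x is the level direction in which the cartridge comes out, +y the side of the eject key, +z up. White housing 150 mm high from x = 128 to 293 mm, y = -91 to 91 mm. The slide and key stick out in front of it.
- slide: Outlet slide: straight slippery aluminium channel, sloping down 15 degrees from the housing to an open lower end. Origin: on the floor's centre line, 35 mm above the bench, level with the middle of the key. +x runs up the slope to the housing, +y level across to the key side, +z square off the floor. Floor 43 mm wide between walls 5 mm high and 4 mm thick. Nothing stays on it by itself.
- slide_end (a point): Middle of the slide's open lower end, on the floor, at slide x = -72 mm, 16 mm above the bench. The cartridge drops to the bench there if not stopped.
- slide_tab (a point): Foot of the stop tab (downhill face, on the floor and centre line, slide x = 98 mm; fixed point, does not sink with the tab). The steel tab is 5 mm thick, 22 mm wide and stands 7 mm out of the floor while the key is up.
- key_top (a point): Middle of the key's top face (moves with it): flat level grey pad, 44 mm along the slide by 32 mm across, 62 mm from the channel's centre line on the slide's +y side. 52 mm above the bench when up, 43 mm when fully down: then the tip of an equally long finger standing in the channel at the slide's origin is 8 mm above the floor there.
- key (a joint): Eject key's travel in m: 0 up, 0.009 fully down, straight down; spring 2 N at first, 4 N at the bottom. It carries the stop tab, which is out of the way after about 7 mm; a spring pusher then pops the cartridge out and it runs the whole slide in under a second or so. The key springs up when let go.
- cartridge: The cartridge, a grey plastic block 60 mm long (along the slide), 40 mm wide, 24 mm high, about 150 g, loose. At the start it sits in the reader's mouth behind the stop tab with about its front half showing. Origin: centre of its underside; axes as the slide's (x up the slope, z off the floor) while it is in the channel.
- cartridge_center (a point): The cartridge's centre, 12 mm above its underside. At the start at x = 133 mm on the slide; fully out past the tab when below x = 65 mm; wholly on the slide while above x = -40 mm. A finger 15 mm wide standing at the slide's origin stops it with its centre at about x = 38 mm.
- bottle: Bystander: a closed amber glass bottle, 60 mm across, 130 mm tall, loose, standing on the bench; origin at the centre of its underside. Leave alone.
- beaker: Bystander: an open white beaker, 70 mm across, 80 mm tall, loose, standing on the bench; origin at the centre of its underside. Leave alone.
- jar: Bystander: a small closed white jar, 50 mm across, 55 mm tall, loose, standing on the bench; origin at the centre of its underside. Leave alone.
- tipbox: Bystander: a blue pipette-tip box with white lid, 120 x 80 mm, 57 mm tall, loose, standing on the bench; origin at the centre of its underside. Leave alone.
Not all that is in view belongs to the job. There is more than one size of the cartridge; the one meant has the size given above.

How it is judged:
By the outcome, as a careful person would: the job done as asked, in the order asked, and still so for the second after the job is handed in, while the arm keeps its last pose, push and grip.
It also fails if it takes over 32 s, if anything falls off the work surface, if the arm or the gripper's body presses on something with over 40 N, if the wrist force passes 120 N, or if a joint passes its speed limit or range.

## Working session

There is one attempt and no reset: what is moved stays moved. The work goes in short steps, Python scripts to look and compute and a shell command to move; the robot and the scene stay as the last step left them, time stands still between calls to the robot, and variables do not carry over. Pictures are saved under pics/ and viewed, and the job is handed in when it is done.

```bash
mkdir -p pics; python3 - <<'E'
from workcell import get_obs, capture
import cv2,numpy as np,pickle
o=get_obs();print(o)
for n in ["scene","side","wrist"]:
    c=capture(n);pickle.dump(c,open(f"pics/{n}0.pkl","wb"))
    cv2.imwrite(f"pics/{n}0.png",c["image"][:,:,::-1]);print(n,c["fovy"],c["cx"],c["cy"],c["pose"].round(3).tolist())
E
```

```text
{'t': 0.0, 'joint_positions': array([-1.48351307,  0.42674031,  0.0738591 ,  1.60662927, -0.03410645,
        1.11082009, -0.06709553]), 'qd': array([ 1.65556239e-03,  1.29768903e-03,  9.57421208e-04,  2.58114595e-04,
        6.07919855e-04, -1.87533924e-03, -3.01034315e-05]), 'effort': array([-1.05651041e-03, -9.49832940e+01,  3.76047447e+00, -4.63520765e+01,
        1.91980455e-02,  1.01664130e-02,  7.19976424e-05]), 'eef_pos': array([0.15826702, 0.65571031, 0.20629551]), 'ee_rot': array([[ 2.34613869e-01, -2.18408979e-04, -9.72088620e-01],
       [ 9.72087729e-01, -1.31931286e-03,  2.34613951e-01],
       [-1.33373081e-03, -9.99999106e-01, -9.72164071e-05]]), 'force': array([ 0.57393188,  0.22456166, -0.09344626]), 'wrist_torque': array([ 0.04458287, -0.01085779,  0.02296244]), 'grip_width': 0.9994089270760075}
scene 53.0690213624827 316.48479349189995 236.11301258503065 [[-0.282, 0.808, -0.518, 1.098], [0.959, 0.234, -0.158, 0.138], [-0.006, -0.541, -0.841, 0.882], [0.0, 0.0, 0.0, 1.0]]
side 49.46096502985151 313.6466477590189 232.42338470280404 [[0.944, -0.222, 0.245, 0.362], [-0.331, -0.639, 0.695, -0.678], [0.002, -0.737, -0.676, 0.724], [0.0, 0.0, 0.0, 1.0]]
wrist 65.70646984690485 316.53479561010363 239.58192160762155 [[0.234, 0.933, 0.275, 0.089], [0.972, -0.224, -0.067, 0.673], [-0.001, 0.283, -0.959, 0.372], [0.0, 0.0, 0.0, 1.0]]
```

View pics/scene0.png

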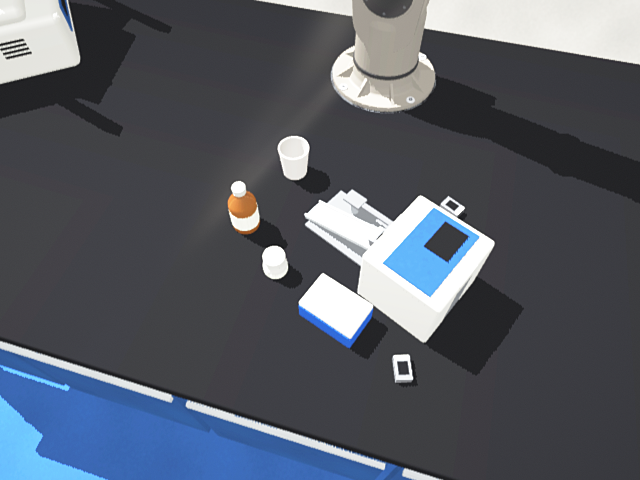

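View pics/side0.png

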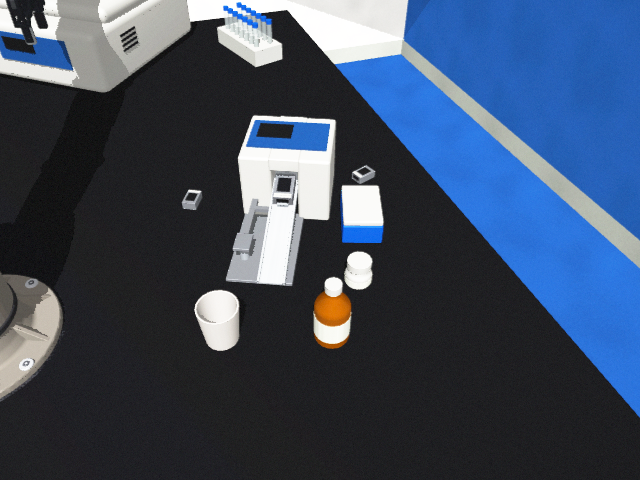

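View pics/wrist0.png

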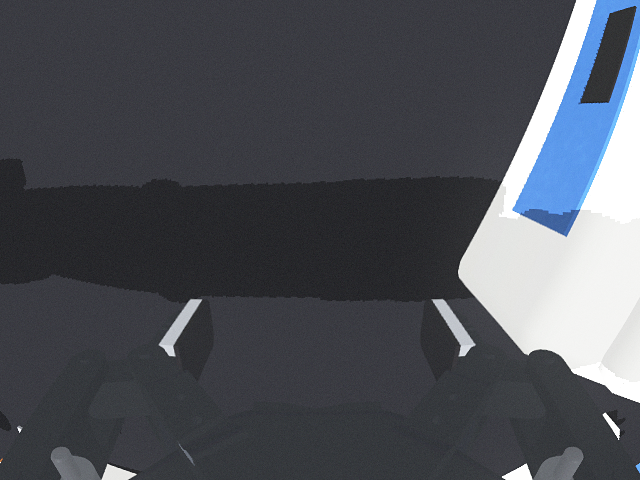

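The scene view shows the reader at (425,265) with the slide running to about (310,220) and the key at (355,199). The side view shows the key at (243,243) and the slide's open end at about (275,283). I'll enlarge both.

```bash
python3 - <<'E'
import cv2
a=cv2.imread("pics/scene0.png")[170:280,290:410];b=cv2.imread("pics/side0.png")[165:295,215:325]
cv2.imwrite("pics/sc1.png",cv2.resize(a,None,fx=6,fy=5.4 if 0 else 5.45,interpolation=2)[:600]) 
cv2.imwrite("pics/sc1.png",cv2.resize(a,None,fx=5,fy=5,interpolation=2))
cv2.imwrite("pics/si1.png",cv2.resize(b,None,fx=4.5,fy=4.5,interpolation=2))
E
```

```text
(no output)
```

View pics/sc1.png

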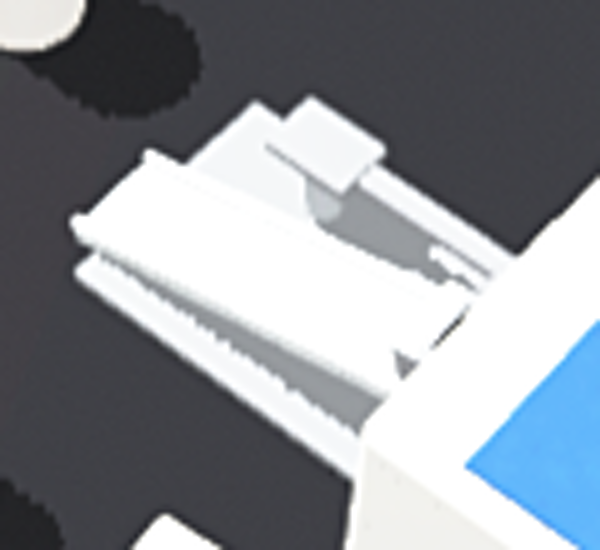

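View pics/si1.png

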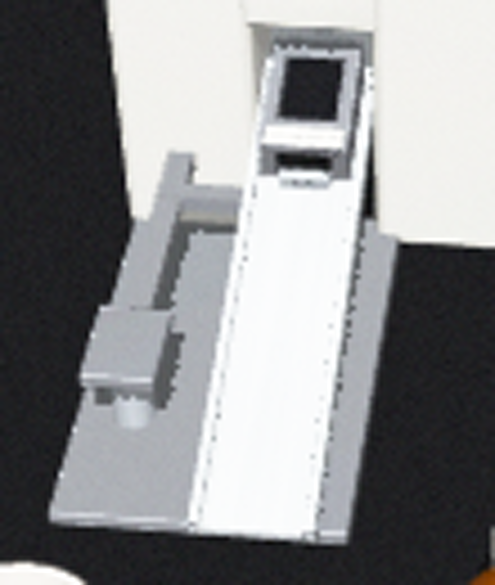

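```bash
cat > h.py <<'E'
import numpy as np,pickle,cv2
def f(c): return c["image"].shape[0]/2/np.tan(np.radians(c["fovy"])/2)
def proj(c,P):
    T=np.linalg.inv(c["pose"]);q=np.asarray(P)@T[:3,:3].T+T[:3,3];return np.c_[f(c)*q[:,0]/q[:,2]+c["cx"],f(c)*q[:,1]/q[:,2]+c["cy"]]
def cloud(c):
    d=c["depth"];v,u=np.mgrid[:480,:640];F=f(c)
    p=np.stack([(u-c["cx"])/F*d,(v-c["cy"])/F*d,d],-1);return p@c["pose"][:3,:3].T+c["pose"][:3,3]
a=np.radians(15)
def sl(x,y,z): return [x*np.cos(a)-z*np.sin(a),y,.035+x*np.sin(a)+z*np.cos(a)]
def W(p,P):
    x,y,t=p;R=np.array([[np.cos(t),-np.sin(t),0],[np.sin(t),np.cos(t),0],[0,0,1]]);return np.asarray(P)@R.T+[x,y,0]
E
python3 - <<'E'
from h import *
from scipy.optimize import least_squares
sc=pickle.load(open("pics/scene0.pkl","rb"));si=pickle.load(open("pics/side0.pkl","rb"))
k={}
for sx in(1,-1):
  for sy in(1,-1): k[sx,sy]=[.022*sx,.062+.016*sy,.052]
# scene: image: left-down = -x (slide end), up= +y side
S=[(k[-1,1],(310,97)),(k[1,1],(385,150)),(k[1,-1],(345,192)),(k[-1,-1],(267,148)),(sl(-.072,.0255,.005),(150,152)),(sl(-.072,-.0255,.005),(73,220))]
D=[(k[1,1],(100,308)),(k[1,-1],(174,312)),(k[-1,-1],(157,385)),(k[-1,1],(82,380)),(sl(-.072,.0255,0),(192,527)),(sl(-.072,-.0255,0),(318,540))]
A=np.array([s[0] for s in S]);a2=np.array([s[1] for s in S])/5+[290-.4,170-.4]
B=np.array([s[0] for s in D]);b2=np.array([s[1] for s in D])/4.5+[215-.4,165-.4]
def r(p,m=3): return np.r_[(proj(sc,W(p,A))-a2).ravel()*(m&1),(proj(si,W(p,B))-b2).ravel()*(m>>1)]
C1=cloud(sc);C2=cloud(si)
u,v=(np.array([327,145])/5+[290,170]).astype(int);kc=C1[v-2:v+3,u-2:u+3].reshape(-1,3).mean(0);print("key scene",kc)
u,v=(np.array([128,346])/4.5+[215,165]).astype(int);k2=C2[v-2:v+3,u-2:u+3].reshape(-1,3).mean(0);print("key side",k2)
for m in(3,1,2):
  for t in np.arange(-3,3,1.5):
    s=least_squares(lambda p:r(p,m),[.6,0,t])
    if s.cost<80: print(m,s.x,s.cost,W(s.x,[[0,.062,.052],sl(-.072,0,0)]).round(4).tolist());print(s.fun.round(1).reshape(-1,2).tolist());break
from workcell import get_obs
# bystanders: obstacles above 2cm clusters
E
```

```text
key scene [0.47372008 0.03553294 0.05299133]
key side [0.47260672 0.0337615  0.05182067]
3 [ 0.52886804  0.00870337 -5.14121003] 4.8044295988544565 [[0.4725, 0.0345, 0.052], [0.5, -0.0545, 0.0164]]
[[-0.3, 0.1], [0.7, -0.1], [-0.6, 0.7], [-0.9, -1.3], [-0.8, 0.5], [-0.6, 1.0], [-0.1, -0.8], [0.1, -0.6], [-0.4, -0.7], [-0.8, -0.7], [-0.2, 0.7], [-0.3, -0.2]]
1 [ 0.52826459  0.00886519 -5.15373058] 2.227662274485497 [[0.4722, 0.0353, 0.052], [0.4986, -0.054, 0.0164]]
[[0.3, 0.0], [1.1, 0.1], [-0.3, 0.7], [-0.5, -1.4], [-0.3, 0.1], [-0.3, 0.5], [-0.0, -0.0], [-0.0, -0.0], [-0.0, -0.0], [-0.0, -0.0], [-0.0, 0.0], [-0.0, -0.0]]
2 [ 0.52908608  0.0079661  -5.13342455] 1.0481134288161171 [[0.4725, 0.0333, 0.052], [0.5007, -0.0555, 0.0164]]
[[-0.0, -0.0], [0.0, -0.0], [-0.0, 0.0], [-0.0, -0.0], [-0.0, 0.0], [-0.0, 0.0], [-0.0, -0.4], [0.2, -0.3], [-0.1, -0.3], [-0.6, -0.3], [0.3, 1.1], [0.2, -0.0]]
```

The combined fit is within about 1 px: reader origin (0.529, 0.009), yaw 65.4°. The key-top height comes out at 52–53 mm, as it should. Next I'll work out the move and check the bystanders.

```bash
cat >> h.py <<'E'
POSE=[0.52887,0.0087,-5.1412+2*np.pi]
def plan(pt,z,ang=None):
    from workcell import get_obs
    from scipy.spatial.transform import Rotation as Ro
    o=get_obs();R=np.array(o["ee_rot"]);t=POSE[2]
    X=np.array([np.sin(t),-np.cos(t),0]);Y=np.array([0,0,-1.]);Z=np.cross(X,Y)
    G=np.c_[X,Y,Z];tgt=W(POSE,[[pt[0],pt[1],z]])[0]
    print("t",round(o["t"],2),"tgt",tgt.round(4),"shift",(R.T@(tgt-o["eef_pos"])).round(4),"rot",Ro.from_matrix(R.T@G).as_rotvec().round(4),"F",o["force"].round(2),"grip",round(o["grip_width"],3))
    e=o["eef_pos"]-tgt;t=POSE[2];print("err reader",(e@[np.cos(t),np.sin(t),0]).round(4),(e@[-np.sin(t),np.cos(t),0]).round(4),e[2].round(4))
E
python3 - <<'E'
from h import *
plan([0,.031],.2);plan([0,.031],.12)
sc=pickle.load(open("pics/scene0.pkl","rb"));C=cloud(sc)
for n,(u,v) in dict(beaker=(294,170),bottle=(240,188),jar=(275,256),tip=(336,300)).items():
    w=C[v,u];d=w[:2]-POSE[:2];t=POSE[2];print(n,w.round(3),"reader",(d@[np.cos(t),np.sin(t)]).round(3),(d@[-np.sin(t),np.cos(t)]).round(3))
E
```

```text
t 0.15 tgt [0.5007 0.0216 0.2   ] shift [-0.5362  0.007  -0.4816] rot [ 9.0000e-04  1.7627e+00 -7.0000e-04] F [ 0.04  0.05 -0.4 ] grip 1.002
err reader 0.4345 0.5751 0.0065
t 0.15 tgt [0.5007 0.0216 0.12  ] shift [-0.5361  0.087  -0.4816] rot [ 9.0000e-04  1.7627e+00 -7.0000e-04] F [ 0.04  0.05 -0.4 ] grip 1.002
err reader 0.4345 0.5751 0.0865
beaker [ 0.424 -0.119  0.042] reader -0.16 0.042
bottle [ 0.57  -0.18   0.132] reader -0.155 -0.116
jar [ 0.659 -0.082  0.058] reader -0.029 -0.156
tip [0.719 0.059 0.061] reader 0.125 -0.152
```

```bash
python3 -m pendant '[[[-0.54,0.007,-0.482],[0,1.763,0],0.56],[[-0.54,0.007,-0.482],[0,1.763,0],0.56],[[-0.54,0.007,-0.482],[0,1.763,0],0.56],[[-0.54,0.007,-0.482],[0,1.763,0],0.56],[[-0.54,0.007,-0.482],[0,1.763,0],0.56],[[-0.54,0.007,-0.482],[0,1.763,0],0.56],[[-0.54,0.007,-0.482],[0,1.763,0],0.56],[[-0.54,0.007,-0.482],[0,1.763,0],0.56],[[-0.54,0.007,-0.482],[0,1.763,0],0.56],[[-0.536,0.007,-0.482],[0,1.763,0],0.56],[[-0.536,0.007,-0.482],[0,1.763,0],0.56],[[-0.536,0.007,-0.482],[0,1.763,0],0.56]]'; python3 -c "
from h import *
plan([0,.031],.12)"
```

```text
t: 1.65
eef_pos: [0.502, 0.019, 0.2002]
ee_rot: [[0.908, 0.001, 0.419], [-0.419, -0.0, 0.908], [0.001, -1.0, -0.0]]
force: [-0.3, 1.3, -0.6]
grip_width: 0.56
t 1.65 tgt [0.5007 0.0216 0.12  ] shift [-0.0024  0.0802  0.0018] rot [ 0.0001 -0.003   0.0007] F [-0.31  1.33 -0.57] grip 0.56
err reader -0.0018 -0.0023 0.0802
```

```bash
python3 -m pendant '[[[-0.001,0.04,0.001],[0,-0.002,0],0.56],[[-0.001,0.085,0.001],[0,-0.002,0],0.56],[[-0.001,0.085,0.001],[0,-0.002,0],0.56],[[-0.001,0.085,0.001],[0,-0.002,0],0.56]]'; python3 - <<'E'
from h import *
from workcell import capture
plan([0,.031],.12)
for n in["scene","side","wrist"]:
    c=capture(n);pickle.dump(c,open(f"pics/{n}2.pkl","wb"));cv2.imwrite(f"pics/{n}2.png",c["image"][:,:,::-1])
a=cv2.imread("pics/side2.png")[145:295,195:325];cv2.imwrite("pics/si2z.png",cv2.resize(a,None,fx=4,fy=4,interpolation=2))
E
```

```text
t: 2.15
eef_pos: [0.5013, 0.0232, 0.1163]
ee_rot: [[0.91, 0.001, 0.414], [-0.414, -0.0, 0.91], [0.001, -1.0, 0.0]]
force: [-0.3, 0.9, 0.9]
grip_width: 0.559
t 2.15 tgt [0.5007 0.0216 0.12  ] shift [ 0.0001 -0.0037 -0.0017] rot [-0.0003  0.0014  0.0007] F [-0.26  0.95  0.92] grip 0.559
err reader 0.0017 0.0001 -0.0037
```

View pics/wrist2.png

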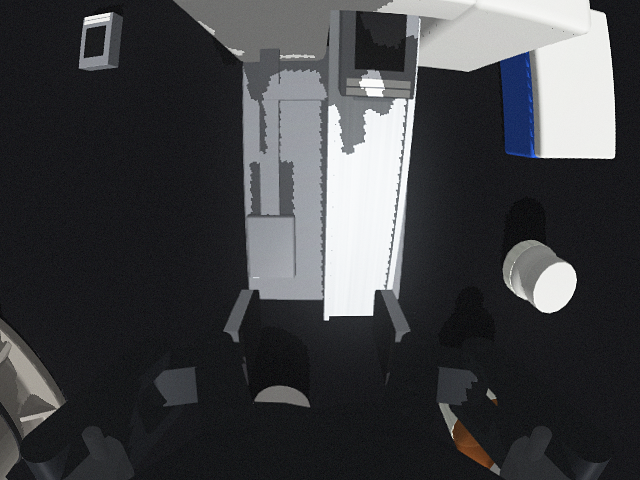

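View pics/si2z.png

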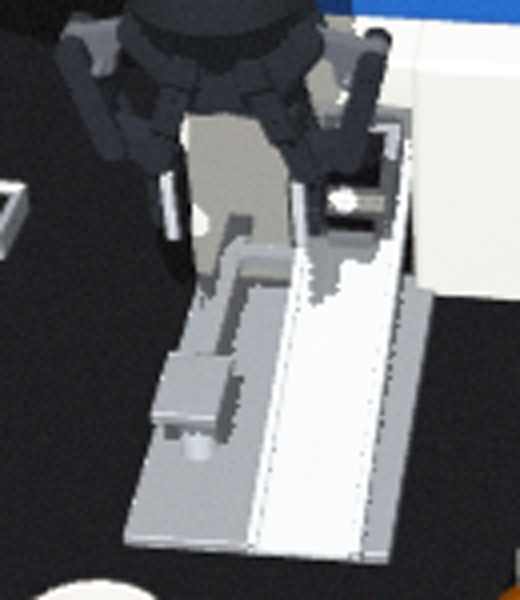

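The wrist view shows the fingertips at about (245,290) and (385,290), with the key at (272,245) and the channel at (365,200). I'll check the finger spacing and tip depth by projection.

```bash
python3 - <<'E'
from h import *
from workcell import get_obs
c=pickle.load(open("pics/wrist2.pkl","rb"));o=get_obs();R=o["ee_rot"];p=o["eef_pos"];F=f(c)
def fp(P):
    T=np.linalg.inv(c["pose"]);q=np.asarray(P)@T[:3,:3].T+T[:3,3];th=np.arctan2(np.hypot(q[:,0],q[:,1]),q[:,2]);k=F*th/np.hypot(q[:,0],q[:,1]);return np.c_[k*q[:,0]+c["cx"],k*q[:,1]+c["cy"]]
for d in(0,.006,.012):
  L=[[s*w,-d,z] for s in(-1,1) for w in(.02375,.038) for z in(.011,-.011)]
  print(d,fp(np.array(L)@R.T+p).round(0).tolist())
print("key corners",fp(W(POSE,[[x,y,.052] for x in(.022,-.022) for y in(.078,.046)])).round(0).tolist())
print("slide end",fp(W(POSE,[sl(-.072,y,0.0) for y in(.0255,-.0255)])).round(0).tolist())
a=c["image"][240:400,200:430,::-1];a=np.clip(a.astype(float)*2,0,255).astype("uint8");cv2.imwrite("pics/w2z.png",cv2.resize(a,None,fx=3.4,fy=3.4,interpolation=2))
d=c["depth"];print(d[285:345:6,225:265:5].round(3));print(d[290:340:8,370:415:5].round(3))
E
```

```text
0 [[266.0, 265.0], [268.0, 306.0], [237.0, 265.0], [240.0, 305.0], [365.0, 265.0], [363.0, 306.0], [394.0, 265.0], [391.0, 306.0]]
0.006 [[265.0, 269.0], [267.0, 311.0], [235.0, 269.0], [238.0, 311.0], [367.0, 269.0], [365.0, 312.0], [397.0, 269.0], [393.0, 311.0]]
0.012 [[263.0, 274.0], [265.0, 317.0], [232.0, 274.0], [236.0, 316.0], [369.0, 274.0], [366.0, 317.0], [399.0, 274.0], [396.0, 317.0]]
key corners [[243.0, 217.0], [293.0, 217.0], [247.0, 280.0], [294.0, 281.0]]
slide end [[323.0, 318.0], [385.0, 317.0]]
[[0.306 0.306 0.306 0.307 0.307 0.299 0.298 0.299]
 [0.308 0.307 0.307 0.146 0.147 0.146 0.146 0.301]
 [0.31  0.    0.31  0.14  0.142 0.14  0.142 0.301]
 [0.144 0.    0.143 0.136 0.136 0.136 0.144 0.154]
 [0.139 0.138 0.13  0.13  0.131 0.132 0.142 0.154]
 [0.135 0.125 0.127 0.127 0.127 0.132 0.14  0.153]
 [0.13  0.122 0.122 0.122 0.122 0.128 0.141 0.154]
 [0.118 0.118 0.118 0.118 0.119 0.129 0.141 0.154]
 [0.112 0.116 0.115 0.116 0.119 0.13  0.141 0.154]
 [0.108 0.109 0.116 0.117 0.12  0.128 0.141 0.15 ]]
[[0.282 0.284 0.149 0.148 0.147 0.299 0.308 0.308 0.309]
 [0.287 0.151 0.139 0.139 0.14  0.14  0.311 0.311 0.312]
 [0.291 0.148 0.138 0.134 0.134 0.134 0.132 0.141 0.142]
 [0.296 0.148 0.139 0.127 0.126 0.128 0.128 0.135 0.135]
 [0.317 0.148 0.135 0.127 0.121 0.121 0.122 0.121 0.13 ]
 [0.319 0.148 0.136 0.125 0.117 0.116 0.117 0.117 0.117]
 [0.322 0.149 0.135 0.125 0.116 0.116 0.116 0.11  0.11 ]]
```

View pics/w2z.png

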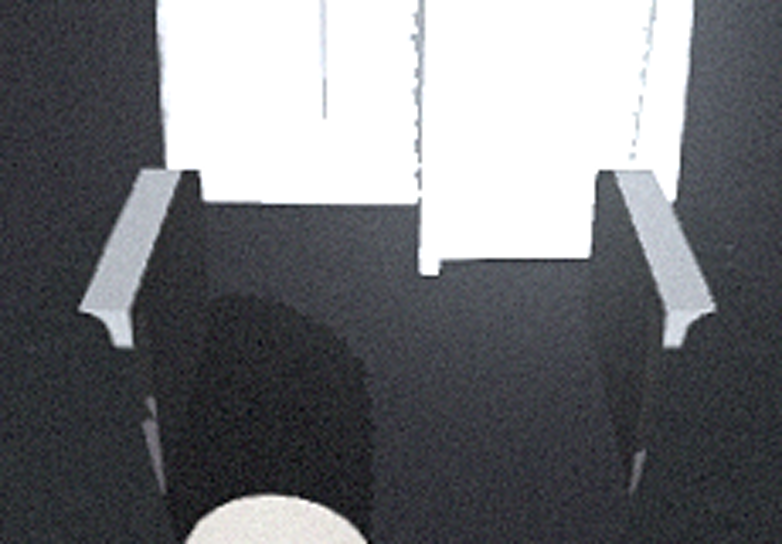

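```bash
python3 - <<'E'
from h import *
from workcell import get_obs
c=pickle.load(open("pics/wrist2.pkl","rb"));o=get_obs();R=o["ee_rot"];p=o["eef_pos"];F=f(c)
v,u=np.mgrid[:480,:640];dx=u-c["cx"];dy=v-c["cy"];r=np.hypot(dx,dy)+1e-9;th=r/F;d=c["depth"]
P=np.stack([np.tan(th)*dx/r*d,np.tan(th)*dy/r*d,d],-1)@c["pose"][:3,:3].T+c["pose"][:3,3]
Q=(P-p)@R
m=(d>0)&(d<.17)&(abs(Q[...,0])<.07)&(Q[...,1]>-.04)&(Q[...,2]<.03)
q=Q[m]
for s in(-1,1):
    k=q[q[:,0]*s>0];print(s,len(k),"min",k.min(0).round(4),"max",k.max(0).round(4))
    for lo in(-.035,-.025,-.018,-.012,-.006):
        j=k[(k[:,1]>lo)&(k[:,1]<lo+.006)]
        if len(j):print(lo,j.min(0).round(4),j.max(0).round(4))
E
```

```text
-1 526 min [-0.0372 -0.04   -0.0107] max [-0.0231 -0.0259  0.0122]
-0.035 [-0.0356 -0.035  -0.0101] [-0.0231 -0.029   0.0122]
1 519 min [ 0.024  -0.04   -0.0105] max [ 0.038  -0.0262  0.0124]
-0.035 [ 0.024 -0.035 -0.01 ] [ 0.0362 -0.029   0.0124]
```

```bash
python3 - <<'E'
from h import *
from workcell import get_obs
o=get_obs();R=o["ee_rot"];p=o["eef_pos"];print(p)
for n in("side","scene"):
    c=pickle.load(open(f"pics/{n}2.pkl","rb"));P=cloud(c);Q=(P-p)@R
    m=(c["depth"]>0)&(abs(Q[...,0])<.06)&(abs(Q[...,2])<.016)&(P[...,2]>.075)&(Q[...,1]>-.05)
    q=Q[m];print(n,len(q))
    for s in(-1,1):
        k=q[q[:,0]*s>0]
        if len(k):print(s,len(k),k.min(0).round(4),np.percentile(k,[2,98],axis=0).round(4).tolist(),k.max(0).round(4))
E
python3 - <<'E'
import cv2
a=cv2.imread("pics/scene2.png");cv2.imwrite("pics/sc2z.png",cv2.resize(a[120:270,250:410],None,fx=4,fy=4,interpolation=2))
E
```

```text
[0.50155308 0.02366436 0.11656299]
side 168
-1 90 [-0.0396 -0.0498 -0.0125] [[-0.0381, -0.0497, -0.0123], [-0.0251, -0.0293, 0.0098]] [-0.0247 -0.0267  0.0122]
1 78 [ 0.0225 -0.0496 -0.013 ] [[0.0225, -0.0494, -0.0128], [0.0361, -0.031, 0.0055]] [ 0.0364 -0.0285  0.006 ]
scene 134
-1 77 [-0.0315 -0.0498 -0.0106] [[-0.0302, -0.0488, -0.0102], [-0.0233, -0.0291, 0.0116]] [-0.0231 -0.0289  0.012 ]
1 57 [ 0.0235 -0.0498 -0.0072] [[0.0243, -0.0497, -0.0067], [0.0373, -0.0312, 0.0111]] [ 0.0385 -0.0289  0.0117]
```

View pics/sc2z.png

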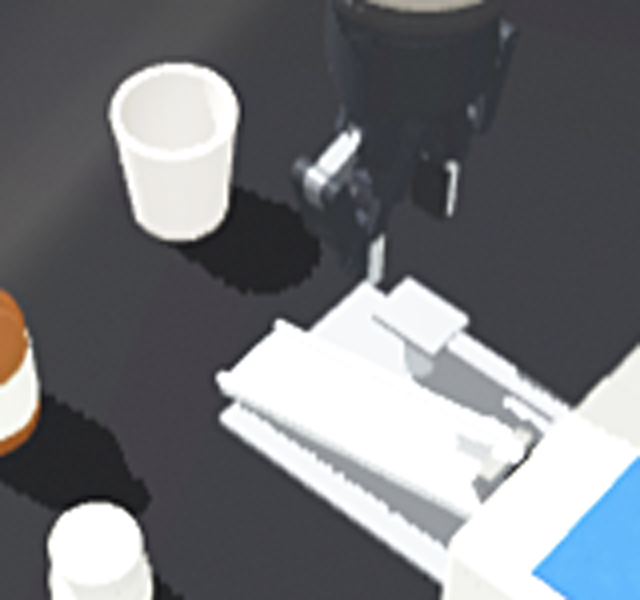

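All three cameras agree: at this opening the tips sit about 26 mm behind the stated TCP, and their centres are at ±31 mm in jaw x. That puts key contact at TCP z ≈ 0.026. I'll descend to just above the key.

```bash
python3 -m pendant '[[[0,0.03,-0.002],[0,0,0],0.56],[[0,0.06,-0.002],[0,0,0],0.56],[[0,0.08,-0.002],[0,0,0],0.56],[[0,0.08,-0.002],[0,0,0],0.56],[[0,0.08,-0.002],[0,0,0],0.56]]'; python3 - <<'E'
from h import *
from workcell import capture,get_obs
plan([0,.031],.017)
for n in["side","wrist","scene"]:
    c=capture(n);pickle.dump(c,open(f"pics/{n}3.pkl","wb"));cv2.imwrite(f"pics/{n}3.png",c["image"][:,:,::-1])
    if n!="wrist":
        o=get_obs();R=o["ee_rot"];p=o["eef_pos"];P=cloud(c);Q=(P-p)@R
        m=(c["depth"]>0)&(abs(Q[...,0])<.045)&(abs(Q[...,2])<.013)&(P[...,2]>.056)&(Q[...,1]>-.05)
        q=Q[m]
        for s in(-1,1):
            k=q[q[:,0]*s>0]
            if len(k): print(n,s,len(k),k.min(0).round(4),k.max(0).round(4))
a=cv2.imread("pics/side3.png")[145:295,195:325];b=cv2.imread("pics/wrist3.png")[150:400,180:460]
cv2.imwrite("pics/z3.png",np.hstack([cv2.resize(a,(390,450)),cv2.resize(b,(400,450))]))
E
```

```text
t: 2.92
eef_pos: [0.5006, 0.0217, 0.0362]
ee_rot: [[0.91, 0.001, 0.414], [-0.414, 0.001, 0.91], [0.001, -1.0, 0.001]]
force: [-0.0, 0.6, 0.9]
grip_width: 0.561
t 2.92 tgt [0.5007 0.0216 0.017 ] shift [ 0.0001  0.0192 -0.0001] rot [-0.0011  0.0018  0.0011] F [-0.01  0.64  0.85] grip 0.561
err reader 0.0 0.0001 0.0192
side -1 71 [-0.0392 -0.05   -0.0126] [-0.0248 -0.0282  0.0111]
side 1 62 [ 0.0229 -0.05   -0.0126] [ 0.0362 -0.0276  0.0077]
scene -1 60 [-0.037  -0.0497 -0.0099] [-0.0126 -0.0203  0.0123]
scene 1 43 [ 0.0238 -0.05   -0.0054] [ 0.0382 -0.0258  0.0115]
```

View pics/z3.png

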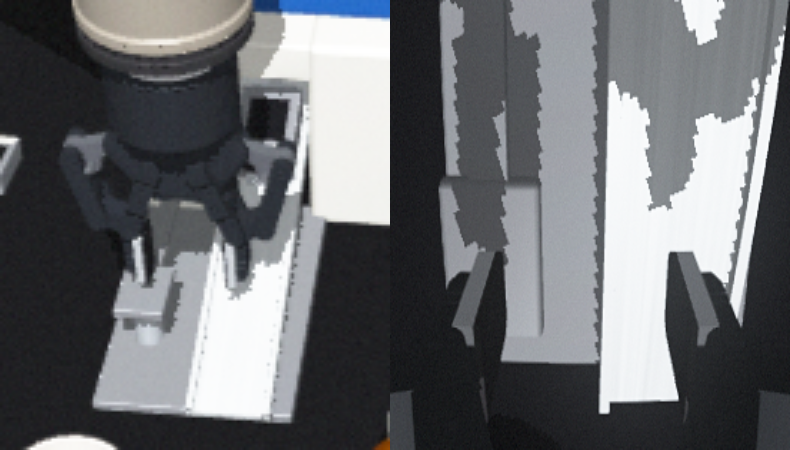

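The left finger is over the key and the right one is over the channel floor, with the tips about 10 mm above the key. I'll start pressing gradually.

```bash
python3 -m pendant '[[[0,0.005,0],[0,0,0],0.56],[[0,0.010,0],[0,0,0],0.56],[[0,0.013,0],[0,0,0],0.56],[[0,0.013,0],[0,0,0],0.56]]'
```

```text
t: 3.58
eef_pos: [0.4997, 0.0215, 0.0218]
ee_rot: [[0.91, -0.0, 0.414], [-0.414, -0.0, 0.91], [-0.0, -1.0, -0.0]]
force: [0.7, 0.1, 1.5]
grip_width: 0.562
```

```bash
cat > look.py <<'E'
import sys
from h import *
from workcell import capture,get_obs
i=sys.argv[1]
plan([0,.031],.017)
for n in["side","wrist"]:
    c=capture(n);pickle.dump(c,open(f"pics/{n}{i}.pkl","wb"));cv2.imwrite(f"pics/{n}{i}.png",c["image"][:,:,::-1])
    if n=="side":
        P=cloud(c);d=P-[POSE[0],POSE[1],0];t=POSE[2];X=d[...,0]*np.cos(t)+d[...,1]*np.sin(t);Y=-d[...,0]*np.sin(t)+d[...,1]*np.cos(t)
        m=(X<-.008)&(X>-.019)&(abs(Y-.062)<.012)&(P[...,2]>.03)
        print("key z",np.median(P[...,2][m]).round(4),m.sum())
a=cv2.imread(f"pics/side{i}.png")[145:295,195:325];b=cv2.imread(f"pics/wrist{i}.png")[0:400,150:470]
cv2.imwrite(f"pics/z{i}.png",np.hstack([cv2.resize(a,(412,475),interpolation=2),cv2.resize(b,(380,475))]))
E
python3 look.py 4
```

```text
t 3.58 tgt [0.5007 0.0216 0.017 ] shift [0.0008 0.0048 0.0005] rot [ 0.0003  0.0017 -0.0003] F [0.67 0.15 1.46] grip 0.562
err reader -0.0005 0.0008 0.0048
key z 0.1156 372
```

View pics/z4.png

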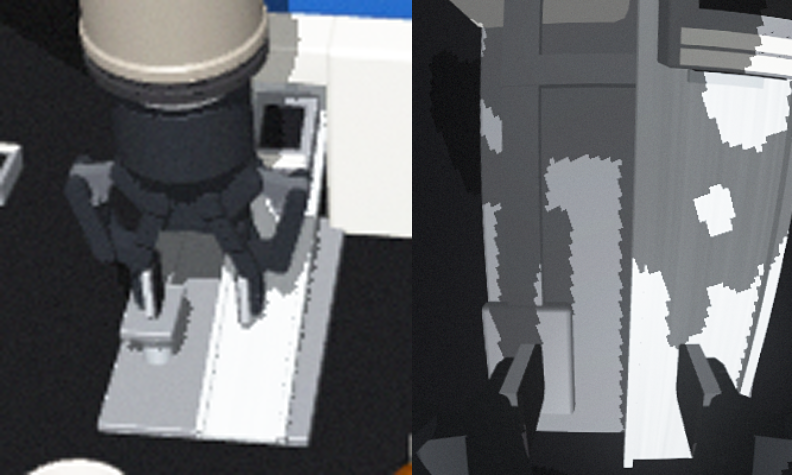

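```bash
python3 -m pendant '[[[0,0.003,0],[0,0,0],0.56],[[0,0.005,0],[0,0,0],0.56],[[0,0.005,0],[0,0,0],0.56],[[0,0.005,0],[0,0,0],0.56]]'; python3 look.py 5
```

```text
t: 4.18
eef_pos: [0.4998, 0.0214, 0.017]
ee_rot: [[0.91, -0.0, 0.414], [-0.414, -0.0, 0.91], [-0.0, -1.0, -0.0]]
force: [-1.1, -0.1, 2.9]
grip_width: 0.558
t 4.17 tgt [0.5007 0.0216 0.017 ] shift [0.0008 0.     0.0005] rot [ 0.0001  0.0017 -0.0001] F [-1.12 -0.14  2.91] grip 0.558
err reader -0.0005 0.0008 0.0
key z 0.1109 361
```

View pics/z5.png

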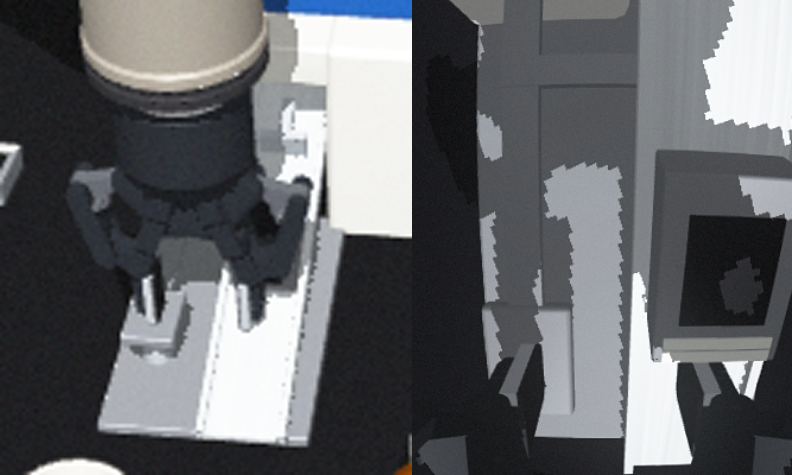

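The cartridge has popped out and is against the channel finger. I'll press 2.5 mm further to bottom the key, then let everything settle and check.

```bash
python3 -m pendant '[[[0,0.0015,0],[0,0,0],0.56],[[0,0.0025,0],[0,0,0],0.56],[[0,0.0025,0],[0,0,0],0.56],[[0,0.0025,0],[0,0,0],0.56],[[0,0.0025,0],[0,0,0],0.56],[[0,0.0025,0],[0,0,0],0.56],[[0,0.0025,0],[0,0,0],0.56],[[0,0.0025,0],[0,0,0],0.56]]'; python3 look.py 6; python3 -m pendant '[[[0,0,0],[0,0,0],0.56],[[0,0,0],[0,0,0],0.56],[[0,0,0],[0,0,0],0.56],[[0,0,0],[0,0,0],0.56],[[0,0,0],[0,0,0],0.56],[[0,0,0],[0,0,0],0.56],[[0,0,0],[0,0,0],0.56],[[0,0,0],[0,0,0],0.56]]'; python3 look.py 7; python3 - <<'E'
from h import *
a=pickle.load(open("pics/wrist6.pkl","rb"))["image"].astype(int);c=pickle.load(open("pics/wrist7.pkl","rb"));b=c["image"].astype(int)
print("diff px",(abs(a-b).max(-1)>40).sum())
F=f(c);d=c["depth"];v,u=np.mgrid[:480,:640];dx=u-c["cx"];dy=v-c["cy"];r=np.hypot(dx,dy)+1e-9
P=np.stack([np.tan(r/F)*dx/r*d,np.tan(r/F)*dy/r*d,d],-1)@c["pose"][:3,:3].T+c["pose"][:3,3]
q=P-[POSE[0],POSE[1],.035];t=POSE[2];X=q[...,0]*np.cos(t)+q[...,1]*np.sin(t);Y=-q[...,0]*np.sin(t)+q[...,1]*np.cos(t);Z=q[...,2]
ca,sa=np.cos(np.radians(15)),np.sin(np.radians(15));sx=X*ca+Z*sa;sz=-X*sa+Z*ca
m=(d>0)&(abs(Y)<.021)&(sz>.019)&(sz<.029)&(sx>.005)&(sx<.1)
print("cart top sx",np.percentile(sx[m],[1,50,99]).round(4),"Y",np.percentile(Y[m],[1,99]).round(4),"sz",np.median(sz[m]).round(4))
E
```

```text
t: 5.28
eef_pos: [0.4999, 0.0215, 0.0154]
ee_rot: [[0.91, -0.0, 0.414], [-0.414, 0.001, 0.91], [-0.001, -1.0, 0.001]]
force: [-8.8, -0.7, 34.6]
grip_width: 0.563
t 5.28 tgt [0.5007 0.0216 0.017 ] shift [ 0.0007 -0.0016  0.0004] rot [-0.001   0.0014 -0.0005] F [-8.79 -0.72 34.57] grip 0.563
err reader -0.0004 0.0007 -0.0016
key z 0.1097 362
t: 6.38
eef_pos: [0.4998, 0.0215, 0.0154]
ee_rot: [[0.91, -0.0, 0.415], [-0.415, 0.001, 0.91], [-0.001, -1.0, 0.001]]
force: [-9.0, 0.1, 34.7]
grip_width: 0.561
t 6.38 tgt [0.5007 0.0216 0.017 ] shift [ 0.0007 -0.0016  0.0004] rot [-0.001   0.0014 -0.0005] F [-9.02  0.14 34.68] grip 0.561
err reader -0.0004 0.0007 -0.0016
key z 0.1107 367
diff px 49
cart top sx [0.0139 0.0529 0.0776] Y [-0.0204  0.0183] sz 0.023
```

View pics/z7.png

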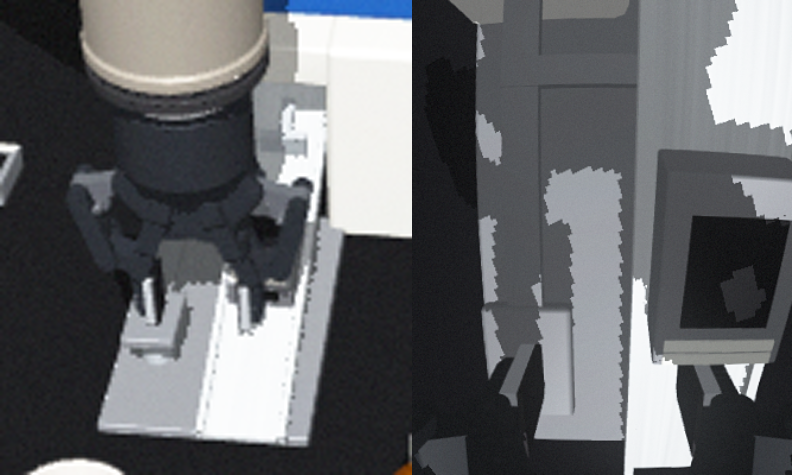

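The key has bottomed, but the press is harder than it needs to be at 35 N. I'll ease it off by 1.5 mm and leave the finger where it is.

```bash
python3 -m pendant '[[[0,-0.0008,0],[0,0,0],0.56],[[0,-0.0015,0],[0,0,0],0.56],[[0,-0.0015,0],[0,0,0],0.56],[[0,-0.0015,0],[0,0,0],0.56],[[0,-0.0015,0],[0,0,0],0.56],[[0,-0.0015,0],[0,0,0],0.56],[[0,-0.0015,0],[0,0,0],0.56],[[0,-0.0015,0],[0,0,0],0.56]]'; python3 look.py 8; python3 - <<'E'
from h import *
from workcell import capture
c=capture("scene");cv2.imwrite("pics/scene8.png",c["image"][:,:,::-1])
E
```

```text
t: 7.48
eef_pos: [0.4998, 0.0215, 0.016]
ee_rot: [[0.91, -0.0, 0.414], [-0.414, 0.0, 0.91], [-0.0, -1.0, -0.0]]
force: [-2.4, 0.5, 7.6]
grip_width: 0.557
t 7.47 tgt [0.5007 0.0216 0.017 ] shift [ 0.0007 -0.001   0.0005] rot [ 0.      0.0017 -0.0001] F [-2.38  0.5   7.62] grip 0.557
err reader -0.0005 0.0007 -0.001
key z 0.1081 360
```

View pics/z8.png

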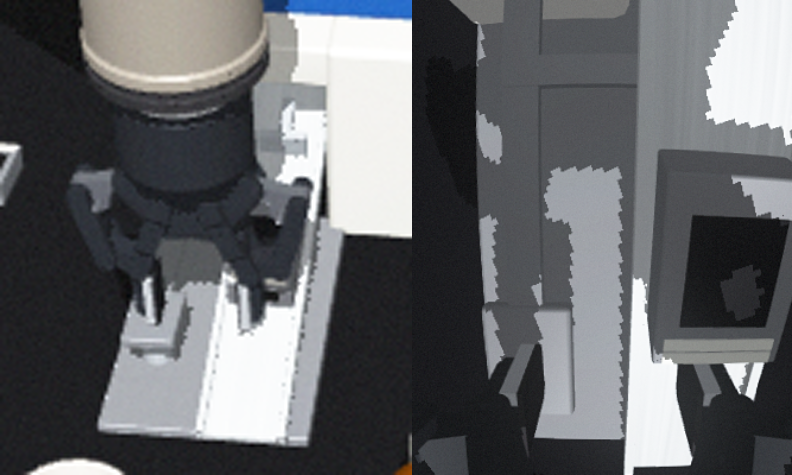

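View pics/scene8.png

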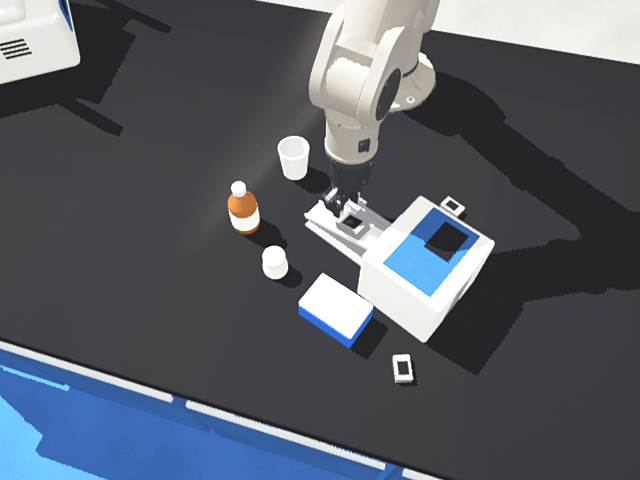

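The cartridge is unchanged, resting against the finger on the slide. The bystanders are where they were, and the press is now about 8 N.

```bash
python3 -c "
from workcell import bot
print(bot.close_job())"
```

```text
the job is handed in; nothing more can be done
None
```

The eject key is pressed down, and the cartridge is trapped on the slide against the other finger. I handed the job in at about 7.6 s of robot time.

**Cartridge position:** My measurement of its top surface runs from about x = 14 to 78 mm on the slide. That puts its centre near x = 45 mm, inside the −40 to 65 mm needed. The 64 mm measured length against a true 60 mm suggests the estimate is good to a few millimetres. The upper face measured 23 mm off the floor against the 24 mm expected, so it is not lifted.

**Stillness and bystanders:** Two wrist pictures about 1 s apart showed almost no change. The last pictures show the cartridge unmoved and the bottle, beaker, jar and tip box where they were.

**Checks that failed or disagreed:**
- **Fingertip position:** the tips sat about 26 mm behind the stated TCP, not the few millimetres I expected. All three cameras agreed, so I used their value, and the key bottomed where it predicted.
- **Press force:** bottoming the key briefly reached about 35 N at the wrist. I eased it to about 8 N, and the key looks fully down at that force.
- **Key height:** my automatic depth check of the key picked up the gripper instead, so I ignored it. The key being down rests on the force reading, the tip height and the release of the cartridge.

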